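# Put the welding electrodes away in their nests

## Robot

A 6-joint arm with a two-finger parallel gripper is mounted at the origin on the work surface. World frame = base frame: x ahead of the robot, y to its left, z up, the work surface at z = 0. Lengths are in m, angles in degrees, forces in N, time in s.
With the tool pointing down it reaches from about 0.325 to 0.85 m from the base axis. Payload 4.4 kg.
Tool frame: the origin (TCP) lies on the centre line of the jaws, within the pads' length; the fingertips stand 22 mm ahead of it and the grasp point (between the pads) lies 3 mm ahead of it; z points along the fingers, y is the direction in which the jaws open and shut (so a half turn about z gives the same grasp; the last joint's range is limited). The gripper opens to 94 mm and grips with 3 to 60 N. Pads are 16 mm wide; open, the fingers measure 119 mm over their backs; the gripper's body (75 mm by 177 mm) begins 78 mm behind the grasp point.
Start: joints at [55.72, 11.837, 88.321, -0, 79.842, -8.623], TCP at [0.249, 0.518, 0.227] pointing down, gripper open.
Joint ranges: [-156.59, 156.59], [-49.26, 127.26], [12.9, 141.05], [-63.56, 243.56], [4.71, 150.69], [-161.64, 161.64]. Speed limits (degrees/s): [159.86, 159.86, 180, 180, 180, 180].

## Interface

Orientations are given as [roll, pitch, yaw] about the fixed x, y, z axes, in that order (R = Rz(yaw) Ry(pitch) Rx(roll)).
In Python, from station import arm, solve_ik, snapshot, camera_model, get_time, get_joint_positions, get_dq, get_effort, get_tool_pos, get_eef_rot, get_ft_force, get_wrist_torque, get_opening gives the robot as it stands. The module is installed in compiled form; this text tells all that it offers. Calls block until the motion is done:
- arm.move_pose(position, orientation): joint-space move of the TCP to a pose.
- arm.line_to(position, rotation=None, feed=0.15, threshold=None): straight line of the TCP; rotation=None keeps the orientation; feed is the mean speed in m/s. With threshold (N) it stops when the force on the tool has changed by that much, and returns True; else False.
- arm.goto_joints(angles): joint-space move.
- arm.open_gripper() and arm.gripper_close(): open the fingers fully, or close them until they stop; the grip force is fixed at half the most.
- arm.hold(seconds).
- solve_ik(position, orientation): joint angles nearest the present ones, or None.
- snapshot(name): name is "side" or "top"; returns (picture, depth): 420x560x3 uint8, red, green, blue; 420x560 float32, m along the optical axis (not along the pixel's ray), 0 where there is no reading.
- camera_model(name): a dict with "camera_matrix" (3x3 intrinsics, pixels), "D" ([k1, k2, p1, p2, k3] as OpenCV has them; the pictures are not rectified), "R" (3x3) and "t" (3): a world point X has camera coordinates R X + t. Camera axes: x right, y down, z forward; pixel columns grow to the right and rows downward; lengths in m; the calibration is good to about 2 mm. A picture is of the moment at which its call begins. camera_model takes no time and is no camera call.
A pose or a line that the arm cannot do raises arm.PlanningError and nothing moves.
- arm.finish_job(): hands the job in, once; it reports no verdict.
Readings, each from a call of its own:
- get_time(): time.
- get_joint_positions(): joint angles.
- get_dq(): joint speeds.
- get_effort(): joint torques, N m.
- get_tool_pos(): TCP position.
- get_eef_rot(): TCP orientation.
- get_ft_force(): force on the tool from outside, world axes, zero at the start.
- get_wrist_torque(): the same for the moment, N m.
- get_opening(): opening from 0.0 (shut) to 1.0 (fully open).
Only numpy, scipy, OpenCV 4.12 (cv2) and the standard library are available. Lean on these libraries where they do the work, as an engineer would, in place of code of your own. Each camera call takes 0.05 s, during which the arm holds its last target.

## Task

The plastic welder has been changed over: put each of the four loose electrodes away in the nest whose recess has its shape and size, lying flat and fully down in the recess, shank up. Set them down rather than dropping them, and leave the bottle and the tape roll where they are.

Things in the scene. Friction and masses are not known exactly. Their poses are not given: they have to be found in the camera images.
- electrode_disc_large: loose welding electrode standing on the table, its outline round, 60 mm in diameter. From the bottom up: brass edge 8 mm, aluminium backing plate 10 mm (together 18 mm, same outline), then in the centre an upright square steel shank, 22 x 22 mm and 40 mm tall (from 18 to 58 mm above the underside), its flats square to the body's x and y: grip it by the shank. Mass 0.12 to 0.3 kg. Origin: centre of the underside; z up.
- electrode_disc_small: loose welding electrode standing on the table, its outline round, 40 mm in diameter. From the bottom up: brass edge 8 mm, aluminium backing plate 10 mm (together 18 mm, same outline), then in the centre an upright square steel shank, 22 x 22 mm and 40 mm tall (from 18 to 58 mm above the underside), its flats square to the body's x and y: grip it by the shank. Mass 0.12 to 0.3 kg. Origin: centre of the underside; z up.
- electrode_square: loose welding electrode standing on the table, its outline square, 46 x 46 mm, its sides along the body's x and y. From the bottom up: brass edge 8 mm, aluminium backing plate 10 mm (together 18 mm, same outline), then in the centre an upright square steel shank, 22 x 22 mm and 40 mm tall (from 18 to 58 mm above the underside), its flats square to the body's x and y: grip it by the shank. Mass 0.12 to 0.3 kg. Origin: centre of the underside; z up.
- electrode_bar: loose welding electrode standing on the table, its outline oblong, 74 mm along the body's x by 30 mm along its y. From the bottom up: brass edge 8 mm, aluminium backing plate 10 mm (together 18 mm, same outline), then in the centre an upright square steel shank, 22 x 22 mm and 40 mm tall (from 18 to 58 mm above the underside), its flats square to the body's x and y: grip it by the shank. Mass 0.12 to 0.3 kg. Origin: centre of the underside; z up.
- nest_disc_large: fixed grey storage nest, a block 104 x 104 mm and 12 mm high, with a black-floored recess in its centre, 6 mm deep (its floor is 6 mm above the table), the recess round, 76 mm in diameter: the outline of the matching electrode with 8 mm to spare all round. Origin: centre of the underside; z up.
- nest_disc_small: fixed grey storage nest, a block 104 x 104 mm and 12 mm high, with a black-floored recess in its centre, 6 mm deep (its floor is 6 mm above the table), the recess round, 56 mm in diameter: the outline of the matching electrode with 8 mm to spare all round. Origin: centre of the underside; z up.
- nest_square: fixed grey storage nest, a block 104 x 104 mm and 12 mm high, with a black-floored recess in its centre, 6 mm deep (its floor is 6 mm above the table), the recess square, 62 x 62 mm, its sides along the body's x and y: the outline of the matching electrode with 8 mm to spare all round. Origin: centre of the underside; z up.
- nest_bar: fixed grey storage nest, a block 104 x 104 mm and 12 mm high, with a black-floored recess in its centre, 6 mm deep (its floor is 6 mm above the table), the recess oblong, 90 mm along the body's x by 46 mm along its y: the outline of the matching electrode with 8 mm to spare all round. Origin: centre of the underside; z up.
- bottle: bystander: white closed plastic bottle, 60 mm in diameter, 150 mm high, standing at the robot's right edge of the work. Origin: centre of the underside.
- tape_roll: bystander: brown cardboard tape core, a ring of 100 mm outer diameter and 40 mm high, lying flat at the robot's left edge of the work. Origin: centre of the underside.
Things that resemble listed ones, but are neither listed nor needed, are in the scene too. Leave any red or turquoise look-alike of the nest_disc_large alone.

How it is judged (in metres and radians):
At the end, for the whole second after the job is handed in: Each electrode lies in its own nest's recess: its centre within 13 mm of the nest's centre horizontally, its underside 3 to 8.5 mm above the nest's underside (the recess floor is at 6 mm, the rim at 12 mm), upright to within 0.08 rad, released and at rest (horizontal distance between electrode_disc_large and nest_disc_large below 0.013 m and z of electrode_disc_large in the frame of nest_disc_large between 0.003 and 0.0085 m and angle between each of electrode_disc_large, electrode_disc_small, electrode_square, electrode_bar's own z axis and vertical below 0.08 rad and linear speed of each of electrode_disc_large, electrode_disc_small, electrode_square, electrode_bar below 0.02 m/s and contact force between each of electrode_disc_large, electrode_disc_small, electrode_square, electrode_bar and the fingers below 0.05 N and horizontal distance between electrode_disc_small and nest_disc_small below 0.013 m and z of electrode_disc_small in the frame of nest_disc_small between 0.003 and 0.0085 m and horizontal distance between electrode_square and nest_square below 0.013 m and z of electrode_square in the frame of nest_square between 0.003 and 0.0085 m and horizontal distance between electrode_bar and nest_bar below 0.013 m and z of electrode_bar in the frame of nest_bar between 0.003 and 0.0085 m); the robot touches nothing.
It fails at once if an electrode is dropped (falls freely more than about 2 cm) ((linear speed of electrode_disc_large above 0.6 m/s and contact force between electrode_disc_large and anything else below 0.01 N) or (linear speed of electrode_disc_small above 0.6 m/s and contact force between electrode_disc_small and anything else below 0.01 N) or (linear speed of electrode_square above 0.6 m/s and contact force between electrode_square and anything else below 0.01 N) or (linear speed of electrode_bar above 0.6 m/s and contact force between electrode_bar and anything else below 0.01 N)).
It fails at once if the bottle is pushed more than 2 cm or tipped (distance of bottle from where it was at the start of the episode above 0.02 m or angle between bottle's own z axis and vertical above 0.3 rad).
It fails at once if the tape roll is pushed more than 2 cm (distance of tape_roll from where it was at the start of the episode above 0.02 m).
It also fails if it takes over 109 s, if anything falls off the work surface, if the arm or the gripper's body presses on something with over 40 N, if the wrist force passes 120 N, or if a joint passes its speed limit or range.

## Working session

There is one attempt and no reset: what is moved stays moved. The work goes in short steps, each a Python script; the robot and the scene stay as the last script left them, time stands still between calls to the robot, and variables do not carry over. Pictures are saved under pics/ and viewed, and the job is handed in when it is done.

```bash
mkdir -p pics; ls; python3 - <<'E'
from station import *
import cv2,numpy as np
for n in("top","side"):
    p,d=snapshot(n); cv2.imwrite(f"pics/{n}0.png",p[:,:,::-1]); np.save(f"{n}0_d.npy",d); np.save(f"{n}0_p.npy",p)
    m=camera_model(n); print(n,{k:np.round(v,4).tolist() for k,v in m.items()})
print(get_time())
E
```

```text
pics
top {'camera_matrix': [[529.3681, 0.0, 277.7232], [0.0, 529.3681, 209.9117], [0.0, 0.0, 1.0]], 'D': [-0.1976, 0.0, 0.0, 0.0, 0.0], 'R': [[-0.0232, -0.9997, -0.0], [-0.9888, 0.023, -0.1476], [0.1475, -0.0034, -0.9891]], 't': [0.018, 0.5363, 1.5305]}
side {'camera_matrix': [[494.9221, 0.0, 275.0338], [0.0, 494.9221, 210.3076], [0.0, 0.0, 1.0]], 'D': [-0.0425, 0.0, 0.0, 0.0, 0.0], 'R': [[0.8723, -0.4888, 0.0102], [-0.2356, -0.4385, -0.8673], [0.4284, 0.7542, -0.4977]], 't': [-0.4476, 0.1682, 1.0918]}
0.1
```

View pics/top0.png

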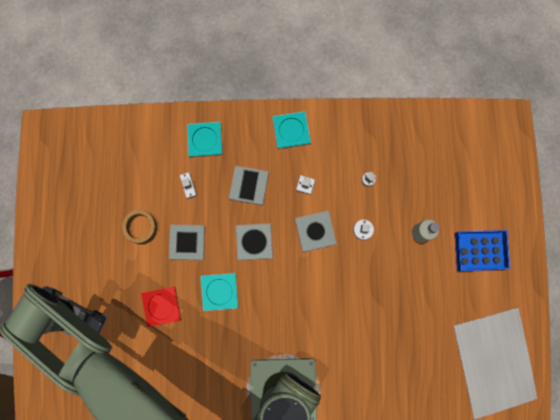

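View pics/side0.png

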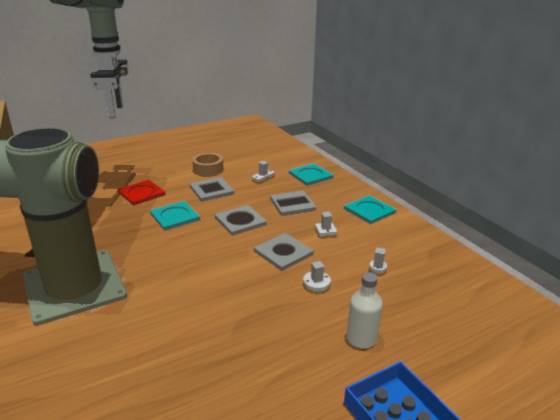

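```bash
python3 - <<'E'
import cv2,numpy as np
p=np.load("top0_p.npy")[:,:,::-1]
def crop(x0,x1,y0,y1,s):
    return cv2.resize(p[y0:y1,x0:x1],None,fx=s,fy=s,interpolation=cv2.INTER_CUBIC)
cv2.imwrite("pics/c1.png",crop(160,280,160,265,5)); 
cv2.imwrite("pics/c2.png",crop(285,385,165,255,6))
E
```

```text
(no output)
```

View pics/c1.png

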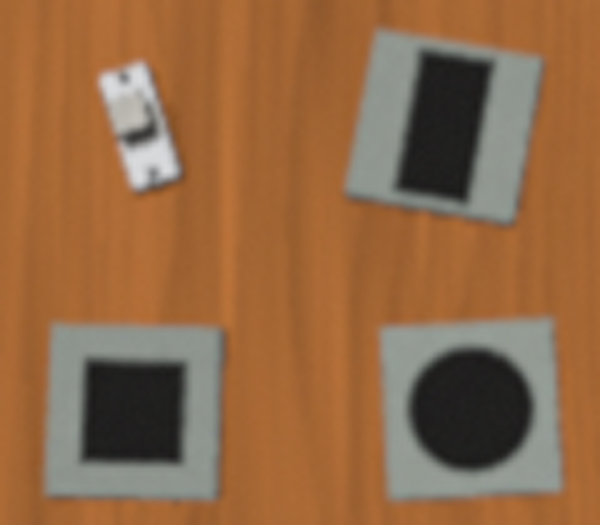

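View pics/c2.png

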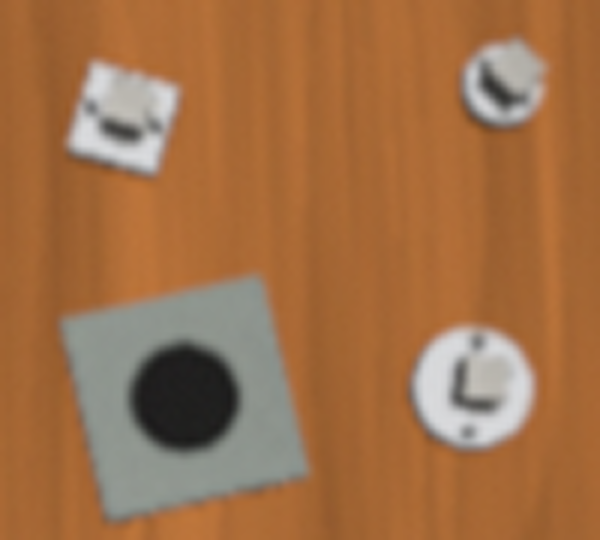

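The four grey nests, in picture pixels, are the square (187,242), bar (249,185), large round (254,241) and small round (316,231). The look-alikes are turquoise at (205,139), (291,130) and (219,292), and red at (161,307); I leave those alone. Electrodes: bar (188,185), square (305,185), small disc (369,179), large disc (364,229). Next I convert these to world positions and cross-check with depth.

```bash
cat > h.py <<'E'
import cv2,numpy as np
from station import camera_model
def proj(pix,z,name="top"):
    m=camera_model(name);K=np.array(m["camera_matrix"]);R=np.array(m["R"]);t=np.array(m["t"])
    u=cv2.undistortPoints(np.array(pix,float).reshape(-1,1,2),K,np.array(m["D"])).reshape(-1,2)
    d=np.c_[u,np.ones(len(u))]@R; c=-R.T@t
    s=(z-c[2])/d[:,2]; return c+d*s[:,None]
def cloud(d,name="top"):
    m=camera_model(name);K=np.array(m["camera_matrix"]);R=np.array(m["R"]);t=np.array(m["t"])
    h,w=d.shape; g=np.stack(np.meshgrid(np.arange(w),np.arange(h)),-1).reshape(-1,1,2).astype(float)
    u=cv2.undistortPoints(g,K,np.array(m["D"])).reshape(-1,2)
    return ((np.c_[u,np.ones(len(u))]*d.reshape(-1,1)-t)@R).reshape(h,w,3)
E
python3 - <<'E'
from h import *
def P(c,off,s,z): return proj((np.array(c,float)+.5)/s-.5+np.array(off),z)
def rep(n,q):
    q=q[:,:2]; e=[np.linalg.norm(q[(i+1)%4]-q[i])*1e3 for i in range(4)]
    a=[np.degrees(np.arctan2(*(q[(i+1)%4]-q[i])[::-1])) for i in range(4)]
    print(n,q.mean(0).round(4),"sides",np.round(e,1),"ang",np.round(a,1))
A=((160,160),5);B=((285,165),6)
rep("square",P([(93,60),(180,86),(156,174),(67,150)],*B,.018))
rep("bar",P([(99,74),(146,61),(183,177),(135,191)],*A,.018))
rep("Nbar",P([(377,29),(543,57),(516,222),(346,195)],*A,.012))
rep("Nsq",P([(51,323),(223,328),(218,498),(45,495)],*A,.012))
rep("Nlg",P([(380,328),(553,319),(562,491),(388,499)],*A,.012))
rep("Nsm",P([(61,320),(262,274),(309,474),(107,522)],*B,.012))
rep("small",P([(461,84),(502,41),(543,84),(502,128)],*B,.018))
rep("large",P([(412,388),(473,326),(534,388),(473,450)],*B,.018))
rep("largeshank",P([(470,350),(510,355),(507,398),(468,395)],*B,.058))
rep("smallshank",P([(517,38),(547,68),(518,95),(485,62)],*B,.058))
# black recesses
p=np.load("top0_p.npy"); dk=(p.max(2)<60).astype(np.uint8)
for n,(u,v) in dict(Nbar=(249,185),Nsq=(187,242),Nlg=(254,241),Nsm=(316,231)).items():
    m=np.zeros_like(dk);m[v-20:v+20,u-20:u+20]=dk[v-20:v+20,u-20:u+20]
    ys,xs=np.nonzero(m);q=proj(np.c_[xs,ys],.008);print(n,"recess",q.mean(0)[:2].round(4),len(xs))
X=cloud(np.load("top0_d.npy"))
for n,(u,v) in dict(square=(305,185),bar=(188,185),small=(369,179),large=(364,229)).items():
    w=X[v-20:v+20,u-20:u+20].reshape(-1,3);s=w[(w[:,2]>.05)&(w[:,2]<.07)]
    t=w[(w[:,2]>.013)&(w[:,2]<.024)]
    r=cv2.minAreaRect((s[:,:2]*1e3).astype(np.float32)); print(n,len(s),s.mean(0).round(4),[np.round(x,1) for x in r],"plate",len(t),((t.min(0)+t.max(0))/2).round(4))
    
b=X[235:250,415:430].reshape(-1,3)
for u,v in((140,227),(426,232)):
    w=X[v-22:v+22,u-22:u+22].reshape(-1,3);w=w[w[:,2]>.025];print(w.mean(0),w.max(0))
c=cv2.resize(p[165:250,345:385,::-1],None,fx=10,fy=10,interpolation=cv2.INTER_CUBIC)
cv2.imwrite("pics/sh.png",np.hstack([c[:300],c[500:800]]))
E
```

```text
square [ 0.6169 -0.0798] sides [46.  47.  46.5 48.4] ang [-108.3  163.1   73.4  -17.5]
bar [0.6239 0.278 ] sides [30.  76.3 30.5 76.8] ang [ -75.9 -162.4  105.    17.2]
Nbar [0.6205 0.0921] sides [103.4 103.4 104.6 104.7] ang [-101.2  169.7   79.5  -10.9]
Nsq [0.4502 0.2828] sides [105.4 102.6 105.2 104.3] ang [-92.9 178.   88.1  -1.9]
Nlg [0.4471 0.0796] sides [104.3 103.6 104.1 103.1] ang [ -88.3 -178.3   91.4    1.9]
Nsm [ 0.4747 -0.1063] sides [104.2 103.5 104.1 104. ] ang [ -78.4 -168.9  101.9   11.2]
small [ 0.6301 -0.2733] sides [31.3 30.3 31.6 30.6] ang [ -45.4 -138.8  135.1   40.6]
large [ 0.4751 -0.2509] sides [44.4 43.6 44.4 43.5] ang [ -46.6 -137.4  133.2   42.7]
largeshank [ 0.4772 -0.2523] sides [19.9 21.3 19.3 22.2] ang [-98.5 173.3  84.1  -5.1]
smallshank [ 0.631  -0.2739] sides [21.1 20.4 23.2 20.6] ang [-137.4  131.2   42.6  -54.6]
Nbar recess [0.6209 0.0931] 362
Nsq recess [0.4497 0.2845] 359
Nlg recess [0.4475 0.0796] 428
Nsm recess [ 0.4751 -0.1063] 217
square 56 [ 0.6174 -0.0792  0.0592] [array([617.6, -79.1]), array([21.5, 22.6]), np.float64(74.2)] plate 142 [ 0.6167 -0.0884  0.0186]
bar 58 [0.6217 0.2784 0.0583] [array([622.2, 278.3]), array([22.6, 22.2]), np.float64(17.5)] plate 136 [0.6234 0.279  0.0187]
small 55 [ 0.6285 -0.2738  0.0584] [array([ 629.8, -274.9]), array([21.3, 24.2]), np.float64(46.0)] plate 62 [ 0.6247 -0.2744  0.0186]
large 59 [ 0.4756 -0.2508  0.0587] [array([ 475.9, -250.1]), array([21.6, 21.7]), np.float64(86.0)] plate 203 [ 0.4773 -0.2641  0.0185]
[0.49460559 0.41918658 0.05724682] [0.54668959 0.47566297 1.59286715]
[ 0.45487878 -0.40892216  0.13661793] [0.49234492 0.01089249 1.59286715]
```

View pics/sh.png

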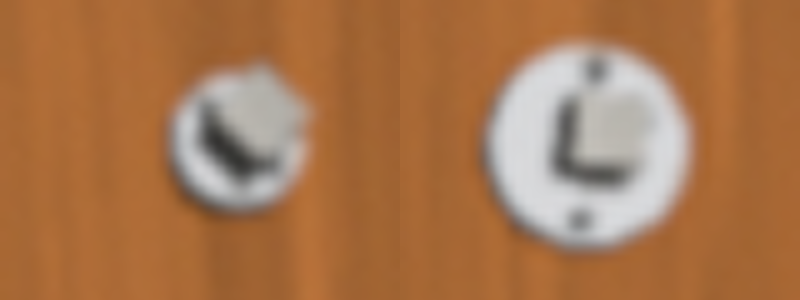

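Sizes check out: sides are within 2–3 mm of the given ones, shank heights read 58 mm, and the two methods agree to about 2 mm. Bar first, then I check.

```bash
cat > run.py <<'E'
from station import *
import numpy as np
O=dict(bar=((.623,.278),17.3),square=((.617,-.0795),-17),small=((.630,-.274),43.5),large=((.4755,-.2508),-5))
N=dict(bar=((.6207,.0925),-11.),square=((.450,.2835),-2),small=((.4749,-.1063),11),large=((.4473,.0797),2))
H=.22; ZG=.046
def wrap(a): return (a+180)%360-180
def best(p,yaws):
    c=[]
    for y in yaws:
        q=solve_ik([*p],[180,0,wrap(y)])
        if q is not None: c.append((abs(q[5]),wrap(y)))
    return min(c)[1]
def pick(n,sub=None):
    (x,y),a=O[n]
    psi=best((x,y,H),[a,a+180] if n=="large" else [a,a+90,a+180,a+270])  # large: jaws kept as chosen
    if n=="large": psi=best((x,y,H),[a,a+90,a+180,a+270])
    arm.open_gripper()
    arm.move_pose([x,y,H],[180,0,psi]); arm.line_to([x,y,.09],feed=.2)
    hit=arm.line_to([x,y,ZG],feed=.08,threshold=15)
    print(n,"psi",psi,"hit",hit,"z",np.round(get_tool_pos(),4))
    arm.gripper_close(); print("opening mm",get_opening()*94)
    arm.line_to([x,y,H],feed=.2); print("lifted mm",get_opening()*94,"F",np.round(get_ft_force(),1),"t",get_time())
    return psi
def place(n,psi):
    (x,y),b=N[n]; a=O[n][1]
    d=b-a
    r=best((x,y,H),{"bar":[psi+d,psi+d+180],"square":[psi+d+90*k for k in range(4)]}.get(n,[psi+90*k for k in range(4)]))
    arm.move_pose([x,y,H],[180,0,r]); arm.line_to([x,y,ZG+.02],feed=.15)
    arm.hold(.3)
    hit=arm.line_to([x,y,ZG+.003],feed=.02,threshold=4)
    print("place",n,"yaw",r,"hit",hit,"z",np.round(get_tool_pos(),4),"F",np.round(get_ft_force(),1))
def release():
    arm.open_gripper(); arm.hold(.2); p=list(get_tool_pos()); arm.line_to([p[0],p[1],H],feed=.2); print("t",get_time())
E
python3 - <<'E'
from run import *
psi=pick("bar"); place("bar",psi)
import cv2
p,_=snapshot("side"); cv2.imwrite("pics/s1.png",p[:,:,::-1][130:290,160:420].repeat(3,0).repeat(3,1))
E
```

```text
bar psi 107.30000000000001 hit False z [0.623  0.278  0.0457]
opening mm 22.045266242341217
lifted mm 22.114406003582644 F [ 0.5 -0.2 -2.7] t 5.5667
place bar yaw 79.0 hit True z [0.6205 0.0925 0.0519] F [-0.3  1.3  4.5]
```

View pics/s1.png

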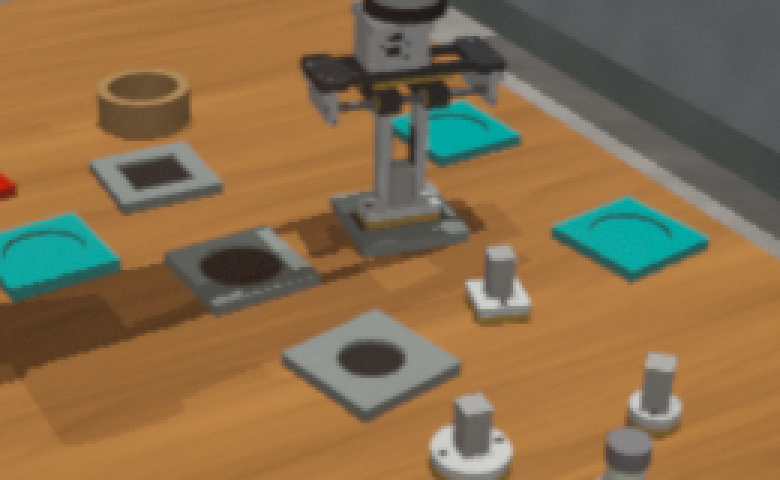

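The bar (crop 395,215) is inside its recess. Contact came 6.2 mm above the pick height, which is the recess floor. I release it and continue with the square and the large disc.

```bash
python3 - <<'E'
from run import *
release()
for n in("square","large","small"):
    psi=pick(n); o=get_opening()*94
    assert 20<o<25
    place(n,psi); z=get_tool_pos()[2]
    assert .0495<z<.0535,"check"
    release()
q=get_joint_positions(); 
arm.move_pose([.40,-.25,.3],[180,0,90])
import cv2
for s in("top","side"):
    p,d=snapshot(s); np.save(f"{s}1_d.npy",d); np.save(f"{s}1_p.npy",p); cv2.imwrite(f"pics/{s}1.png",p[:,:,::-1])
print(get_time())
E
```

```text
t 10.9083
square psi 73 hit False z [ 0.6169 -0.0795  0.0457]
opening mm 22.10216454743486
lifted mm 21.431596082158933 F [ 0.2  0.4 -2.3] t 15.4667
place square yaw 88 hit True z [0.4498 0.2834 0.0519] F [-0.5 -0.1  3.9]
t 21.4833
large psi 85 hit False z [ 0.4755 -0.2508  0.0458]
opening mm 22.24620221234889
lifted mm 22.22942536917606 F [-0.2 -0.1 -2.1] t 27.2417
place large yaw 85 hit True z [0.4472 0.0796 0.0519] F [ 0.5 -1.5  3.5]
t 33.0167
small psi 43.5 hit False z [ 0.63   -0.274   0.0456]
opening mm 21.69113365468913
lifted mm 21.68125920840347 F [ 0.4 -0.4 -1.8] t 38.3333
place small yaw 43.5 hit True z [ 0.4747 -0.1062  0.0519] F [-0.7  0.5  3.5]
t 43.7667
44.9333
```

```bash
python3 - <<'E'
from h import *
X=cloud(np.load("top1_d.npy"))
for n,(x,y) in dict(bar=(.6207,.0925),square=(.45,.2835),large=(.4473,.0797),small=(.4749,-.1063)).items():
    m=(np.hypot(X[...,0]-x,X[...,1]-y)<.04); w=X[m]
    s=w[(w[:,2]>.055)&(w[:,2]<.08)]; t=w[(w[:,2]>.019)&(w[:,2]<.03)]
    r=cv2.minAreaRect((s[:,:2]*1e3).astype(np.float32)) if len(s)>3 else None
    print(n,"shank",len(s),s.mean(0).round(4),np.round(r[0],1)-np.array([x,y])*1e3,"plate z",np.median(t[:,2]).round(4))
p=np.load("top1_p.npy")[:,:,::-1]
cv2.imwrite("pics/e.png",cv2.resize(p[150:280,120:345],None,fx=3.5,fy=3.5,interpolation=cv2.INTER_CUBIC))
E
```

```text
bar shank 61 [0.6213 0.0944 0.0644] [1.7 1.8] plate z 0.0247
square shank 56 [0.4502 0.282  0.0658] [-0.2 -1.5] plate z 0.0243
large shank 61 [0.4478 0.0802 0.0646] [0.7 1.1] plate z 0.0253
small shank 59 [ 0.4745 -0.104   0.0647] [-0.5  1.9] plate z 0.024
```

View pics/e.png

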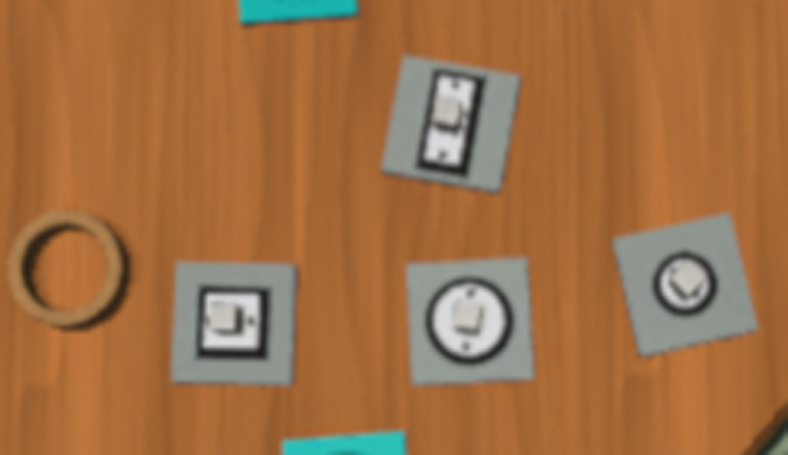

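View pics/side1.png

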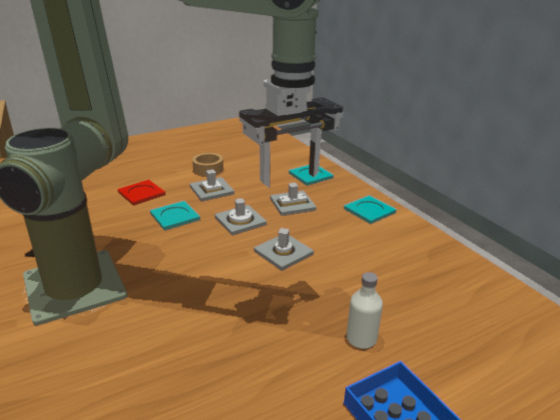

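View pics/top1.png

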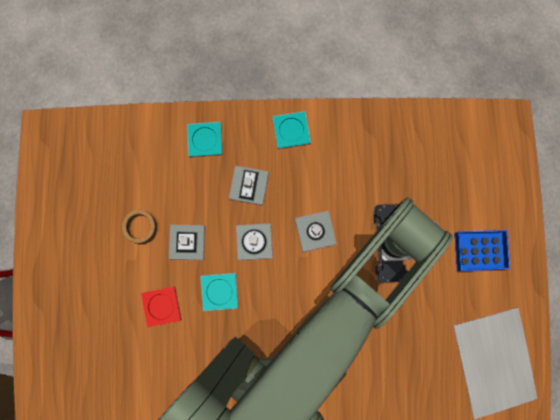

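All four lie in their matching recesses, each with a dark gap visible all round: bar (249,185), square (187,242), large disc (254,240) and small disc (316,231). The tape (139,227) is where it was in the top view. The bottle (364,310 in the side view) is too. The arm stands clear, so I hand in.

```bash
python3 - <<'E'
from station import *
arm.finish_job(); print(get_time())
E
```

```text
the job is handed in; nothing more can be done
the job is handed in; nothing more can be done
```

All four electrodes are put away in their matching grey nests, and I handed the job in after about 45 s of the 109 s allowed. No verdict was reported.

- **Placing:** I gripped each electrode by the shank and lowered it slowly until it touched the recess floor, about 6 mm above its pick height. Then I released it and backed the arm off.
- **Final check (depth image):** shank centres are within about 2.5 mm of the nest centres. Backing plates read 24–25 mm above the table (24 mm expected), so the electrodes are flat and fully down. The square's shank top read about 1.5 mm high; its contact height and plate height agreed, so I put that down to depth noise.
- **Bystanders:** the bottle and tape roll look unmoved in the final pictures. I compared them by eye only, and in the top view the arm hid the bottle. The red and turquoise look-alikes were not touched.

No check failed.

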